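Sweep loose parts into the catch frame on a repair bench

TASK

With closed fingers, sweep the three small loose parts on the bench (the round black foot, the steel bearing ring and the finned heat sink) through the open mouth of the low three-sided aluminium frame, until all three lie fully inside it. Only push them along flat on the bench: do not lift, tip or flick any of them. Leave the bottle, the screwdriver and the transformer where they are.

Things in the scene. Friction and masses are not known exactly. Their poses are not given: they have to be found in the camera images.
- scoop: low three-sided frame of aluminium strip, fixed on the bench. Inside 160 mm wide (its x), 120 mm deep (its y); walls 6 mm thick, 25 mm high. Its thin blue mat is level with the bench (no step or lip). Origin on the bench at the middle of the inside; y points from the open mouth (at y = -60 mm) to the back wall (inner face y = +60), side walls' inner faces at x = -80 and +80, z up
- bottle: bystander: amber bottle with a black cap standing on the bench, 64 mm diameter, 150 mm tall; origin at the centre of its underside
- screwdriver: bystander: screwdriver lying on the bench at the right of the work, about 200 mm long along its x; origin near its middle, on the bench
- transformer: bystander: small transformer, dark core 36 x 30 mm and 28 mm high with a winding 42 mm long along its y; loose, 200 g, near the parts; origin at the centre of its underside
- foot: loose round black plastic equipment foot, a disc of 32 mm diameter and 15 mm high, lying flat on the bench, about 25 g; origin at the centre of its underside, z up
- bearing: loose steel bearing ring, 34 mm outside diameter, 18 mm bore, 14 mm high, lying flat on the bench, about 40 g; origin at the centre of its underside, z up
- heatsink: loose square aluminium heat sink, 32 x 32 mm and 18 mm high, six fins on top running along its x, about 35 g; origin at the centre of its underside, z up
Not all that is in view belongs to the job. What is shaped like the heatsink but orange is not meant.

How it is judged (in metres and radians):
At the end, for the whole second after the job is handed in: the centre of each of the three parts is inside the frame: at least 13 mm past the mouth line and between its walls, flat on the bench (underside below 8 mm), not moving; each bystander within 15 mm of its start (y of foot in the frame of scoop between -0.047 and 0.06 m and x of foot in the frame of scoop between -0.08 and 0.08 m and height (world z) of each of foot, bearing, heatsink below 0.008 m and linear speed of each of foot, bearing, heatsink below 0.02 m/s and y of bearing in the frame of scoop between -0.047 and 0.06 m and x of bearing in the frame of scoop between -0.08 and 0.08 m and y of heatsink in the frame of scoop between -0.047 and 0.06 m and x of heatsink in the frame of scoop between -0.08 and 0.08 m and distance of each of bottle, screwdriver, transformer from where it was at the start of the episode below 0.015 m); the robot touches nothing.
It fails at once if a part is lifted or tipped up (the centre of its underside more than 8 mm above the bench) (height (world z) of any of foot, bearing, heatsink above 0.008 m).
It fails at once if a part is flicked (faster than 0.6 m/s) (linear speed of any of foot, bearing, heatsink above 0.6 m/s).
It fails at once if a bystander (bottle, screwdriver, transformer) is moved more than 15 mm (distance of any of bottle, screwdriver, transformer from where it was at the start of the episode above 0.015 m).
It fails at once if the bottle is tipped (angle between bottle's own z axis and vertical above 0.3 rad).
It also fails if it takes over 69 s, if anything falls off the work surface, if the arm or the gripper's body presses on something with over 40 N, if the wrist force passes 120 N, or if a joint passes its speed limit or range.

ROBOT

A 7-joint arm with a two-finger parallel gripper is mounted at the origin on the work surface. World frame = base frame: x ahead of the robot, y to its left, z up, the work surface at z = 0. Lengths are in m, angles in degrees, forces in N, time in s.
With the tool pointing down it reaches from about 0.425 to 0.875 m from the base axis. Payload 4.7 kg.
Tool frame: the origin (TCP) lies midway between the tips of the shut fingers; the grasp point (between the pads) lies env.grip_point_offset behind it (env.grip_point_offset is the distance from the TCP to the grasp point, in m); z points along the fingers, y is the line along which they close (so a half turn about z gives the same grasp; the last joint's range is limited). The gripper opens to 87 mm and grips with 3 to 60 N. Pads are 19 mm wide; open, the fingers measure 117 mm over their backs; the gripper's body (75 mm by 190 mm) begins 51 mm behind the grasp point.
Start: joints at [66.01, 18.392, -4.016, 83.108, 1.295, 78.541, -3.26], TCP at [0.273, -0.59, 0.223] pointing down, gripper open.
Joint ranges: [-163.93, 163.93], [-17.29, 119.83], [-79.2, 71.16], [3.27, 140.29], [-89.18, 269.18], [5.43, 117.66], [-154.24, 154.24]. Speed limits (degrees/s): [147.25, 147.25, 180, 180, 180, 180, 180].

INTERFACE

Orientations are given as [roll, pitch, yaw] about the fixed x, y, z axes, in that order (R = Rz(yaw) Ry(pitch) Rx(roll)).
In Python, from cell import env gives the robot as it stands.
- The arm moves only by the shell command python3 -m creep 'ROWS' [FORCE]. ROWS is a JSON object of lists of equal length, an entry for each row: "translation": the shift along the tool's x, y, z in units of 0.08 m (1.0 is 0.08 m), a list of three; "turn": the turn, a rotation vector about the tool's x, y, z in units of 180 degrees (1.0 is 180 degrees), a list of three; "grip": the opening, from 0 (shut) to 1 (fully open). In form: {"translation": [[x, y, z], ...], "turn": [[ax, ay, az], ...], "grip": [grip, ...]}. A call has 1 to 5 rows; each row shifts and turns the commanded pose from where the row before left it, along the tool's axes as they then stand; what a row does not reach is not made up. A row lasts 1/8 s, in which the tool goes at most 62.5 mm and 10.7 degrees, less where a joint would pass 70% of its speed; a pose out of reach is approached as far as the arm can. A call with a number of a shift or a turn outside -1 to 1 is refused whole. A call with a gripper value outside its range is refused whole. The fingers move at their own pace and stop on an object; FORCE is the grip in N (left out, the last holds). Time passes only in rows, so rows that do not move let the fingers close. It gives the time, the measured TCP pose, the force, the opening and the grip force at its end, in the units of the state.
- env.get_obs(): the state, without advancing time (a new reading comes with each control period).
- env.read_camera(name): name is "scene" or "top" or "wrist"; returns a dict with "frame" (480x640x3 uint8, red, green, blue), "z_map" (480x640 float32, m along the optical axis (not along the pixel's ray), 0 where there is no reading), "K" (3x3 intrinsics, pixels), "rvec" (rotation vector, rad) and "tvec" (3), from world to camera coordinates, as OpenCV has them. Camera axes: x right, y down, z forward; pixel columns grow to the right and rows downward; lengths in m; the calibration is good to about 2 mm. A picture is of the moment at which its call begins.
- env.sign_off(): hands the job in; it is judged then, once.
The state is a dict: "time_s": time; "qpos": joint angles; "joint_velocities": joint speeds; "effort": joint torques, N m; "tool_pos": TCP position; "tool_rot": TCP orientation; "force": force on the tool from outside, world axes, zero at the start; "wrist_torque": the same for the moment, N m; "grip_width": finger opening in m; "grasp_force": force on a finger pad.
Only numpy, scipy, OpenCV 4.12 (cv2) and the standard library are available. Lean on these libraries where they do the work, as an engineer would, in place of code of your own. Each camera call takes 0.05 s, during which the arm holds its last target. There are 200 camera calls.

## Working session

There is one attempt and no reset: what is moved stays moved. The work goes in short steps, Python scripts to look and compute and a shell command to move; the robot and the scene stay as the last step left them, time stands still between calls to the robot, and variables do not carry over. Pictures are saved under pics/ and viewed, at most 10 in all, crops included, and the job is handed in when it is done.

```bash
mkdir -p pics
cat > h.py <<'E'
import numpy as np, cv2
from cell import env
def cam(n):
    c=env.read_camera(n); c['R']=cv2.Rodrigues(np.array(c['rvec'],float))[0]; c['t']=np.array(c['tvec'],float).ravel(); return c
def ray(c,u,v,z=0.):
    d=c['R'].T@np.linalg.inv(c['K'])@np.array([u,v,1.]); o=-c['R'].T@c['t']
    return o+d*(z-o[2])/d[2]
def save(c,n): cv2.imwrite('pics/'+n,cv2.cvtColor(c['frame'],cv2.COLOR_RGB2BGR))
E
python3 - <<'E'
from h import *
o=env.get_obs(); print(o['time_s'],o['tool_pos'],o['tool_rot'],env.grip_point_offset)
for n in('top','scene'):
    c=cam(n); save(c,n+'0.png'); print(n,-c['R'].T@c['t'],c['K'][0,0])
E
```

```text
0.0 [ 0.27232886 -0.5895726   0.22145003] [-1.79888506e+02  6.72107379e-03  2.48001044e+01] 0.0187
top [ 0.4327259  -0.05313174  0.93245315] 555.143927214963
scene [1.50408436 0.09734137 0.86208904] 562.9769155344044
```

View pics/top0.png

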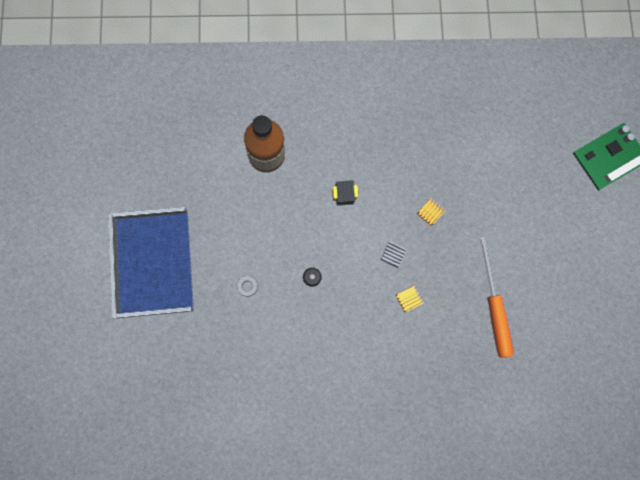

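View pics/scene0.png

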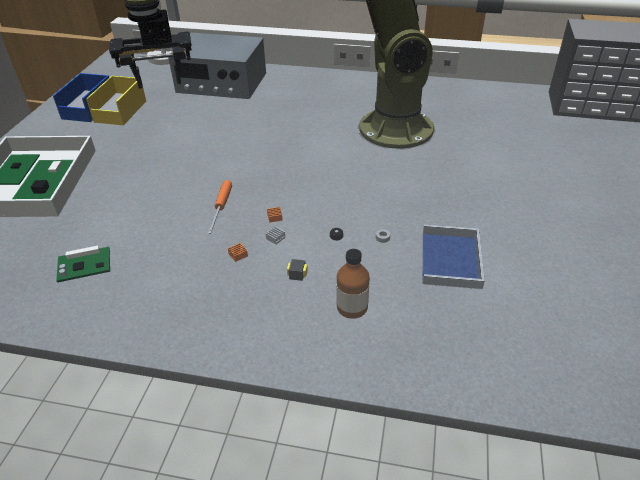

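Top view (up = +x, left = +y): the frame is at about (152,262), with its mouth on the right. The bearing could only be (247,286), and the foot (312,277); the transformer at (346,192) and the bottle cap at (262,126) are also dark but neither is a foot. Heat sink candidates are grey (393,255), orange (431,211) and orange (409,299), so I choose the grey one. The bottle is at (266,150) and the screwdriver at (498,300).

Run:
```python
from h import *
c=cam('top'); f=c['frame']; hsv=cv2.cvtColor(f,cv2.COLOR_RGB2HSV)
cv2.imwrite('pics/crop1.png',cv2.resize(cv2.cvtColor(f[180:320,225:455],cv2.COLOR_RGB2BGR),None,fx=3.4,fy=3.4,interpolation=cv2.INTER_CUBIC))
def w(n,u,v,z): print(n,ray(c,u,v,z).round(4)[:2])
# blue mat
m=cv2.inRange(hsv,(105,120,40),(130,255,255)); cs=max(cv2.findContours(m,0,2)[0],key=cv2.contourArea)
r=cv2.minAreaRect(cs); print('mat',[ray(c,*p).round(4)[:2].tolist() for p in cv2.boxPoints(r)])
for n,u,v,z in(('wallcorners',114,214,.025),('',186,209,.025),('',191,310,.025),('',114,316,.025)): w(n,u,v,z)
g=cv2.cvtColor(f,cv2.COLOR_RGB2GRAY).astype(float); lab=cv2.cvtColor(f,cv2.COLOR_RGB2LAB).astype(float)
bg=np.median(f[230:330,225:290].reshape(-1,3),0)
d=np.abs(f.astype(float)-bg).sum(2); d=cv2.GaussianBlur(d,(3,3),0)
for n,(u,v),z in(('bear',(247,286),.014),('foot',(312,277),.015),('sink',(393,255),.018),('trafo',(346,192),.028),('or1',(431,211),.018),('or2',(409,299),.018)):
    s=22 if n[0]!='o' else 17
    mm=np.zeros(d.shape,np.uint8); mm[v-s:v+s,u-s:u+s]=(d[v-s:v+s,u-s:u+s]>50)
    mm=cv2.morphologyEx(mm,cv2.MORPH_CLOSE,np.ones((5,5)))
    k=max(cv2.findContours(mm,0,2)[0],key=cv2.contourArea); r=cv2.minAreaRect(k)
    p=[ray(c,*q,z)[:2] for q in cv2.boxPoints(r)]
    print(n,np.round(r[0],1),np.mean(p,0).round(4),'size',np.linalg.norm(p[0]-p[1]).round(4),np.linalg.norm(p[1]-p[2]).round(4),'dir',np.degrees(np.arctan2(*(p[1]-p[0])[::-1])).round(1))
w('screw tip',483,238,.01);w('screw handle end',505,356,.02);w('bottle base',266,155,.0); w('captop',262,126,.15)
```

```text
mat [[0.6284, 0.2461], [0.6332, 0.1251], [0.4734, 0.1144], [0.4695, 0.2321]]
wallcorners [0.6299 0.2394]
 [0.6357 0.121 ]
 [0.4688 0.1115]
 [0.4625 0.2345]
bear [248.  286.5] [0.5053 0.0203] size 0.0266 0.0317 dir -45.8
foot [312. 277.] [ 0.5182 -0.0857] size 0.0332 0.0332 dir -91.4
sink [392.7 254.6] [ 0.5519 -0.2213] size 0.0358 0.0342 dir -29.0
trafo [344.5 192.5] [ 0.6576 -0.1439] size 0.0456 0.0431 dir -91.2
or1 [430.3 212.1] [ 0.6229 -0.2891] size 0.0388 0.0356 dir -43.2
or2 [408.9 298.8] [ 0.4779 -0.2442] size 0.0375 0.0342 dir -65.4
screw tip [ 0.5776 -0.3782]
screw handle end [ 0.3814 -0.395 ]
bottle base [ 0.7346 -0.0122]
captop [ 0.7306 -0.0135]
```

View pics/crop1.png

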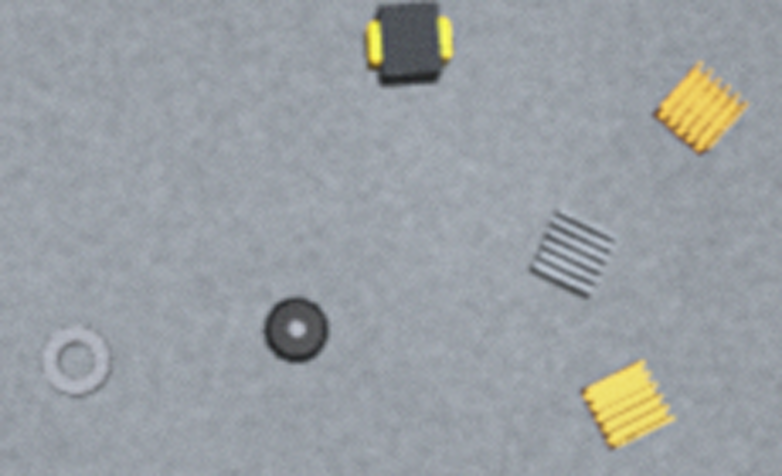

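The crop shows the grey finned sink (~(572,254)), the foot (~(296,329)) and the bearing (~(77,360)), so the choices are right. Measured sizes fit except the bearing mask, which read 26.6 x 31.7 mm instead of 34. I'll shut the fingers, turn to yaw 90 and move behind the bearing.

```bash
python3 -m creep '{"translation":[[0,0,0],[0,0,0],[0,0,0],[0,0,0],[0,0,0]],"turn":[[0,0,-0.05],[0,0,-0.052],[0,0,-0.052],[0,0,-0.052],[0,0,-0.052]],"grip":[0,0,0,0,0]}' 20
python3 -m creep '{"translation":[[0,0,0],[0,0,0],[0.3,0.12,0],[0.44,0.18,0],[0.44,0.18,0]],"turn":[[0,0,-0.052],[0,0,-0.052],[0,0,0],[0,0,0],[0,0,0]],"grip":[0,0,0,0,0]}'
python3 -m creep '{"translation":[[0.44,0.18,0],[0.44,0.18,0],[0.44,0.18,0],[0.44,0.18,0],[0.44,0.18,0]],"turn":[[0,0,0],[0,0,0],[0,0,0],[0,0,0],[0,0,0]],"grip":[0,0,0,0,0]}'
python3 -m creep '{"translation":[[0.44,0.18,0],[0.44,0.18,0],[0.44,0.18,0],[0.44,0.18,0],[0.44,0.18,0]],"turn":[[0,0,0],[0,0,0],[0,0,0],[0,0,0],[0,0,0]],"grip":[0,0,0,0,0]}'
```

```text
time_s: 0.78
tool_pos: [0.2725, -0.5899, 0.2221]
tool_rot: [-180.0, -0.0, 71.5]
force: [0.1, 0.3, 0.6]
grip_width: 0.0448
grasp_force: 0.0
time_s: 1.4
tool_pos: [0.3113, -0.4945, 0.2221]
tool_rot: [-180.0, -0.0, 89.9]
force: [0.7, -0.1, 0.3]
grip_width: 0.0017
grasp_force: 0.0
time_s: 2.02
tool_pos: [0.3834, -0.3184, 0.2224]
tool_rot: [-180.0, 0.0, 90.0]
force: [1.0, 0.3, -0.5]
grip_width: 0.0002
grasp_force: 0.0
time_s: 2.65
tool_pos: [0.4555, -0.1426, 0.2224]
tool_rot: [-180.0, 0.0, 90.0]
force: [0.8, 0.5, -0.6]
grip_width: 0.0002
grasp_force: 0.0
```

```bash
python3 -m creep '{"translation":[[0.4,0.18,0],[0.4,0.18,0.2],[0.4,0.18,0.3],[0.2,0.08,0.3],[0.03,0,0.2]],"turn":[[0,0,0],[0,0,0],[0,0,0],[0,0,0],[0,0,0]],"grip":[0,0,0,0,0]}'
python3 -m creep '{"translation":[[0,0,0],[0,0,0]],"turn":[[0,0,0],[0,0,0]],"grip":[0,0]}'
python3 - <<'E'
from h import *
print(env.get_obs()['tool_pos'])
c=cam('wrist'); save(c,'w1.png'); print(-c['R'].T@c['t'])
for p in ((.505,.020,.014),(.518,-.086,.015)):
    q=c['K']@(c['R']@np.array(p)+c['t']); print(q[:2]/q[2])
E
```

```text
time_s: 3.28
tool_pos: [0.5046, -0.0281, 0.1413]
tool_rot: [-179.9, -0.0, 90.1]
force: [-0.4, -0.4, 1.0]
grip_width: 0.0003
grasp_force: 0.0
time_s: 3.52
tool_pos: [0.5053, -0.0307, 0.1432]
tool_rot: [180.0, 0.0, 89.9]
force: [-0.4, 0.1, -0.1]
grip_width: 0.0005
grasp_force: 0.0
[ 0.50527554 -0.03068945  0.14322249]
[0.50592693 0.04789325 0.30591195]
[318.53702927 167.05674378]
[333.96436658 290.82420984]
```

View pics/w1.png

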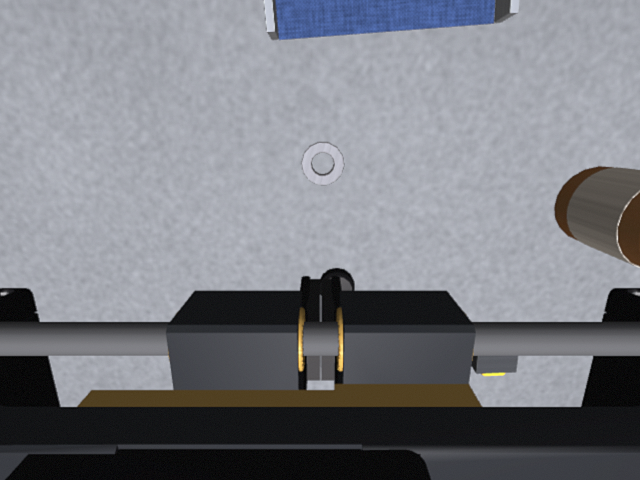

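The bearing appears at (322,163), i.e. about (0.508, 0.023), and the foot shows behind the fingers at (336,283). The gap between them is enough for the fingers, so I'll lower and push.

```bash
python3 -m creep '{"translation":[[0,0.03,0.4],[0,0,0.5],[0,0,0.4],[0,0,0.25],[0,0,0.16]],"turn":[[0,0,0],[0,0,0],[0,0,0],[0,0,0],[0,0,0]],"grip":[0,0,0,0,0]}'
python3 -m creep '{"translation":[[0,0,0],[0.1,0,0],[0.12,0,0],[0.15,0,0],[0.2,0,0]],"turn":[[0,0,0],[0,0,0],[0,0,0],[0,0,0],[0,0,0]],"grip":[0,0,0,0,0]}'
python3 -m creep '{"translation":[[0.24,0,0],[0.24,0,0],[0.24,0,0],[0.24,0,0],[0.24,0,0]],"turn":[[0,0,0],[0,0,0],[0,0,0],[0,0,0],[0,0,0]],"grip":[0,0,0,0,0]}'
python3 -m creep '{"translation":[[0.24,0,0],[0.22,0,0],[0.18,0,0],[0.12,0,0],[0.06,0,0]],"turn":[[0,0,0],[0,0,0],[0,0,0],[0,0,0],[0,0,0]],"grip":[0,0,0,0,0]}'
```

```text
time_s: 4.2
tool_pos: [0.5078, -0.03, 0.0055]
tool_rot: [180.0, 0.0, 89.9]
force: [-0.1, -1.0, -0.0]
grip_width: 0.0006
grasp_force: 0.0
time_s: 4.82
tool_pos: [0.5077, 0.017, 0.0061]
tool_rot: [180.0, 0.0, 90.0]
force: [-0.4, -0.1, 0.3]
grip_width: 0.0005
grasp_force: 0.2
time_s: 5.45
tool_pos: [0.5073, 0.1138, 0.0059]
tool_rot: [180.0, 0.0, 90.0]
force: [-0.5, -0.9, 0.2]
grip_width: 0.0004
grasp_force: 0.2
time_s: 6.08
tool_pos: [0.5074, 0.1784, 0.0057]
tool_rot: [-180.0, 0.0, 90.0]
force: [0.3, -0.6, -0.2]
grip_width: 0.0005
grasp_force: 0.2
```

```bash
python3 -m creep '{"translation":[[-0.1,0,0],[-0.2,0,-0.4],[-0.3,0,-0.5],[-0.2,0,-0.5],[-0.2,0,-0.3]],"turn":[[0,0,0],[0,0,0],[0,0,0],[0,0,0],[0,0,0]],"grip":[0,0,0,0,0]}'
python3 - <<'E'
from h import *
c=cam('wrist'); save(c,'w2.png'); print(-c['R'].T@c['t'])
np.save('w2.npy',c['frame'])
g=cv2.inRange(cv2.cvtColor(c['frame'],cv2.COLOR_RGB2HSV),(105,100,40),(130,255,255))
k=max(cv2.findContours(g,0,2)[0],key=cv2.contourArea); print([ray(c,*p).round(3)[:2].tolist() for p in cv2.boxPoints(cv2.minAreaRect(k))])
h=cv2.HoughCircles(cv2.medianBlur(cv2.cvtColor(c['frame'],cv2.COLOR_RGB2GRAY),5),cv2.HOUGH_GRADIENT,1,60,param1=120,param2=25,minRadius=16,maxRadius=30)
if h is not None:
  for u,v,r in h[0][:4]: print(u,v,r,ray(c,u,v,.014).round(4))
E
python3 -m creep '{"translation":[[-0.4,0,0],[-0.45,0,0],[-0.5,0.03,0],[-0.5,0.03,0],[-0.25,0.03,0]],"turn":[[0,0,0],[0,0,0],[0,0,0],[0,0,0],[0,0,0]],"grip":[0,0,0,0,0]}'
python3 -m creep '{"translation":[[0,0,0],[0,0,0]],"turn":[[0,0,0],[0,0,0]],"grip":[0,0]}'
```

```text
time_s: 6.7
tool_pos: [0.5082, 0.0958, 0.1437]
tool_rot: [179.9, 0.0, 89.8]
force: [0.3, 0.2, -0.0]
grip_width: 0.0004
grasp_force: 0.0
[0.5086635  0.17445637 0.30639965]
[[0.468, 0.234], [0.627, 0.244], [0.65, 0.125], [0.471, 0.113]]
316.5 85.5 23.1 [0.5069 0.2063 0.014 ]
time_s: 7.38
tool_pos: [0.5139, -0.0735, 0.1411]
tool_rot: [-179.9, 0.0, 89.7]
force: [0.2, 0.4, 0.1]
grip_width: 0.0006
grasp_force: 0.0
time_s: 7.62
tool_pos: [0.5146, -0.0683, 0.1416]
tool_rot: [-180.0, -0.1, 90.1]
force: [-0.0, 0.3, 0.4]
grip_width: 0.0004
grasp_force: 0.0
```

View pics/w2.png

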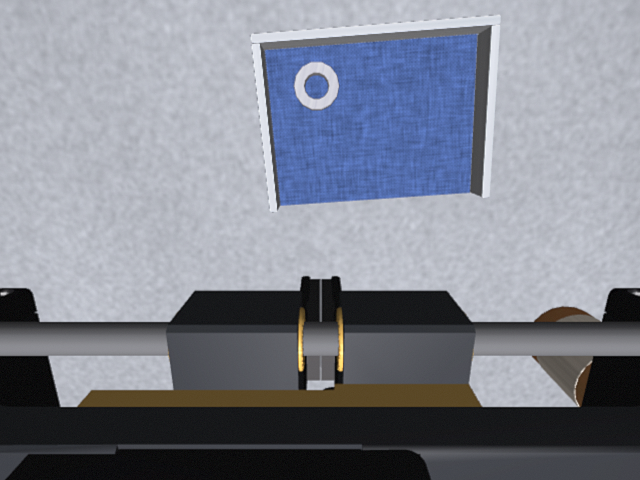

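The bearing ring is at (316,85), well inside the frame at about (0.507, 0.206). Next is the foot.

```bash
python3 -m creep '{"translation":[[-0.4,0,0],[-0.4,0,0],[-0.16,0,0],[0,0,0],[0,0,0]],"turn":[[0,0,0],[0,0,0],[0,0,0],[0,0,0],[0,0,0]],"grip":[0,0,0,0,0]}'
python3 - <<'E'
from h import *
c=cam('wrist')
g=cv2.inRange(cv2.cvtColor(c['frame'],cv2.COLOR_RGB2GRAY),0,85); g[270:]=0
for k in cv2.findContours(g,0,2)[0]:
    if cv2.contourArea(k)>300: (u,v),r=cv2.minEnclosingCircle(k); print(u,v,r,ray(c,u,v,.012).round(4))
E
```

```text
time_s: 8.25
tool_pos: [0.5148, -0.1449, 0.1418]
tool_rot: [180.0, -0.0, 90.1]
force: [0.9, 0.5, 0.2]
grip_width: 0.0009
grasp_force: 0.0
498.940185546875 229.3671112060547 32.89800262451172 [ 0.6641 -0.1448  0.012 ]
326.1515197753906 154.9242401123047 20.12541961669922 [ 0.5201 -0.0847  0.012 ]
613.2858276367188 47.72599792480469 54.21255111694336 [ 0.7279 -0.0083  0.012 ]
```

```bash
python3 -m creep '{"translation":[[0.2,-0.03,0.3],[0,0,0.5],[0,0,0.4],[0,0,0.3],[0,0,0.2]],"turn":[[0,0,0.039],[0,0,0],[0,0,0],[0,0,0],[0,0,0]],"grip":[0,0,0,0,0]}'
python3 -m creep '{"translation":[[0,0,0],[0.1,0,0],[0.14,0,0],[0.18,0,0],[0.22,0,0]],"turn":[[0,0,0],[0,0,0],[0,0,0],[0,0,0],[0,0,0]],"grip":[0,0,0,0,0]}'
python3 -m creep '{"translation":[[0.24,0,0],[0.24,0,0],[0.24,0,0],[0.24,0,0],[0.24,0,0]],"turn":[[0,0,0],[0,0,0],[0,0,0],[0,0,0],[0,0,0]],"grip":[0,0,0,0,0]}'
python3 -m creep '{"translation":[[0.24,0,0],[0.24,0,0],[0.24,0,0],[0.24,0,0],[0.24,0,0]],"turn":[[0,0,0],[0,0,0],[0,0,0],[0,0,0],[0,0,0]],"grip":[0,0,0,0,0]}'
python3 -m creep '{"translation":[[0.24,0,0],[0.2,0,0],[0.16,0,0],[0.1,0,0],[0.06,0,0]],"turn":[[0,0,0],[0,0,0],[0,0,0],[0,0,0],[0,0,0]],"grip":[0,0,0,0,0]}'
```

```text
time_s: 8.93
tool_pos: [0.5118, -0.1298, 0.0047]
tool_rot: [-179.9, -0.0, 83.0]
force: [-0.1, -0.2, -0.4]
grip_width: 0.0006
grasp_force: 0.0
time_s: 9.55
tool_pos: [0.5188, -0.0792, 0.0062]
tool_rot: [180.0, 0.0, 82.9]
force: [-0.7, -0.5, -0.1]
grip_width: 0.0002
grasp_force: 0.2
time_s: 10.18
tool_pos: [0.5303, 0.0168, 0.0059]
tool_rot: [180.0, 0.0, 83.0]
force: [0.0, -0.7, 0.9]
grip_width: 0.0008
grasp_force: 0.3
time_s: 10.8
tool_pos: [0.5418, 0.112, 0.0059]
tool_rot: [180.0, 0.0, 83.0]
force: [0.3, -1.1, 0.6]
grip_width: 0.0001
grasp_force: 0.3
time_s: 11.42
tool_pos: [0.5495, 0.1708, 0.0056]
tool_rot: [-180.0, 0.0, 82.9]
force: [-0.8, 0.5, -0.5]
grip_width: 0.0008
grasp_force: 0.3
```

```bash
python3 -m creep '{"translation":[[-0.1,0,0],[-0.2,0,-0.4],[-0.3,0,-0.5],[-0.2,0,-0.5],[-0.2,0,-0.3]],"turn":[[0,0,0],[0,0,0],[0,0,0],[0,0,0],[0,0,0]],"grip":[0,0,0,0,0]}'
python3 - <<'E'
from h import *
c=cam('wrist'); save(c,'w3.png')
g=cv2.inRange(cv2.cvtColor(c['frame'],cv2.COLOR_RGB2GRAY),0,60); g[230:]=0
for k in cv2.findContours(g,0,2)[0]:
    if cv2.contourArea(k)>300: (u,v),r=cv2.minEnclosingCircle(k); print(u,v,r,ray(c,u,v,.012).round(4))
E
python3 -m creep '{"translation":[[-0.4,0,0],[-0.5,0.05,0],[-0.5,0.08,0],[-0.5,0.1,0],[-0.5,0.1,0]],"turn":[[0,0,0],[0,0,0],[0,0,0],[0,0,0],[0,0,0]],"grip":[0,0,0,0,0]}'
python3 -m creep '{"translation":[[-0.5,0.1,0],[-0.5,0.1,0],[-0.5,0.1,0],[-0.4,0,0],[-0.3,0,0]],"turn":[[0,0,0],[0,0,0],[0,0,0],[0,0,0],[0,0,0]],"grip":[0,0,0,0,0]}'
python3 -m creep '{"translation":[[0,0,0],[0,0,0]],"turn":[[0,0,0],[0,0,0]],"grip":[0,0]}'
python3 - <<'E'
from h import *
c=cam('wrist'); save(c,'w4.png')
q=c['K']@(c['R']@np.array([.552,-.2213,.018])+c['t']); print(q[:2]/q[2])
E
```

```text
time_s: 12.05
tool_pos: [0.5403, 0.0894, 0.1438]
tool_rot: [179.9, 0.0, 82.8]
force: [-0.7, -0.3, -0.4]
grip_width: 0.0003
grasp_force: 0.0
317.5 88.0 22.455610275268555 [0.5529 0.1978 0.012 ]
time_s: 12.72
tool_pos: [0.5416, -0.1048, 0.1412]
tool_rot: [-180.0, 0.0, 82.9]
force: [0.7, 0.7, -0.4]
grip_width: 0.0006
grasp_force: 0.0
time_s: 13.35
tool_pos: [0.5432, -0.2824, 0.141]
tool_rot: [-179.9, 0.0, 82.8]
force: [0.0, -0.0, -0.9]
grip_width: 0.0009
grasp_force: 0.0
time_s: 13.6
tool_pos: [0.5448, -0.2783, 0.1417]
tool_rot: [-180.0, -0.1, 83.0]
force: [0.5, 0.9, -0.1]
grip_width: 0.0002
grasp_force: 0.0
[319.61583124 159.24675621]
```

View pics/w3.png

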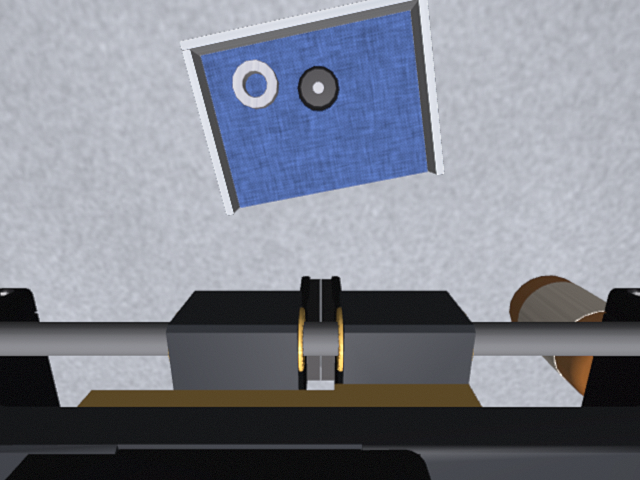

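View pics/w4.png

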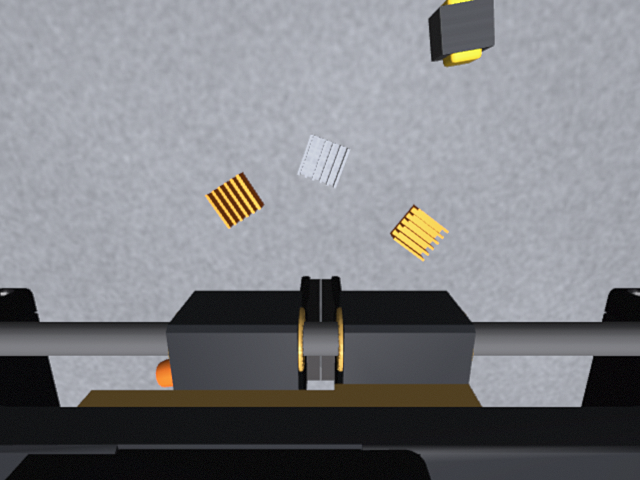

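w3 shows the foot at (317,88), about (0.553, 0.198), and the bearing at (255,84), both inside. w4 shows the grey sink at (324,160) between the orange decoys at (235,200) and (419,233), with the path clear and the transformer at (462,30) to the right of it. Pushing the sink now.

```bash
python3 -m creep '{"translation":[[0,0.04,0.4],[0,0,0.5],[0,0,0.4],[0,0,0.25],[0,0,0.14]],"turn":[[0,0,0],[0,0,0],[0,0,0],[0,0,0],[0,0,0]],"grip":[0,0,0,0,0]}'
python3 -m creep '{"translation":[[0,0,0],[0.1,0,0],[0.1,0,0],[0.1,0,0],[0.12,0,0]],"turn":[[0,0,0],[0,0,0],[0,0,0],[0,0,0],[0,0,0]],"grip":[0,0,0,0,0]}'
python3 -m creep '{"translation":[[0.12,0,0],[0.12,0,0],[0.15,0,0],[0.18,0,0],[0.18,0,0]],"turn":[[0,0,0],[0,0,0],[0,0,0],[0,0,0],[0,0,0]],"grip":[0,0,0,0,0]}'
python3 -m creep '{"translation":[[0.2,0,0],[0.2,0,0],[0.2,0,0],[0.16,0,0],[0.08,0,0]],"turn":[[0,0,0],[0,0,0],[0,0,0],[0,0,0],[0,0,0]],"grip":[0,0,0,0,0]}'
python3 - <<'E'
from h import *
c=cam('top'); cv2.imwrite('pics/t2.png',cv2.resize(cv2.cvtColor(c['frame'][100:340,90:450],cv2.COLOR_RGB2BGR),None,fx=2,fy=2))
E
```

```text
time_s: 14.28
tool_pos: [0.5478, -0.2795, 0.0059]
tool_rot: [-180.0, -0.0, 83.0]
force: [-0.2, -0.1, -0.0]
grip_width: 0.0001
grasp_force: 0.0
time_s: 14.9
tool_pos: [0.5521, -0.2469, 0.007]
tool_rot: [180.0, 0.0, 82.9]
force: [0.6, -0.3, 1.2]
grip_width: 0.0006
grasp_force: 0.3
time_s: 15.52
tool_pos: [0.5593, -0.1865, 0.0066]
tool_rot: [-180.0, -0.0, 83.0]
force: [-0.6, -0.3, 0.8]
grip_width: 0.0003
grasp_force: 0.4
time_s: 16.15
tool_pos: [0.5675, -0.1197, 0.0065]
tool_rot: [-180.0, -0.0, 83.0]
force: [-0.8, -0.8, 1.6]
grip_width: 0.0004
grasp_force: 0.5
```

View pics/t2.png

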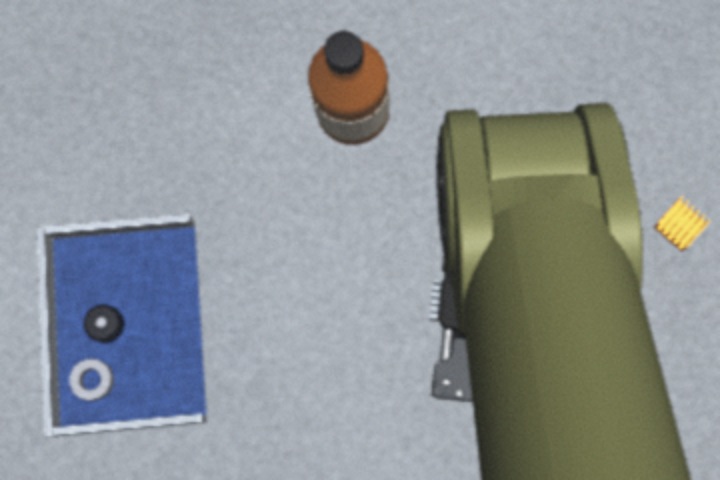

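The sink's fins show at crop (435,300), directly ahead of the fingers. The bottle at (348,90) is undisturbed, and the gripper should pass it with about 2 cm to spare. Continuing.

```bash
python3 -m creep '{"translation":[[0.1,0,0],[0.15,0,0],[0.2,0,0],[0.2,0,0],[0.16,0,0]],"turn":[[0,0,0],[0,0,0],[0,0,0],[0,0,0],[0,0,0]],"grip":[0,0,0,0,0]}'
python3 - <<'E'
from h import *
c=cam('scene'); cv2.imwrite('pics/s2.png',cv2.resize(cv2.cvtColor(c['frame'][120:340,200:520],cv2.COLOR_RGB2BGR),None,fx=2.4,fy=2.4))
E
```

```text
time_s: 16.82
tool_pos: [0.5754, -0.0548, 0.0065]
tool_rot: [-180.0, -0.0, 83.0]
force: [-0.9, -0.4, 0.1]
grip_width: -0.0
grasp_force: 0.1
```

View pics/s2.png

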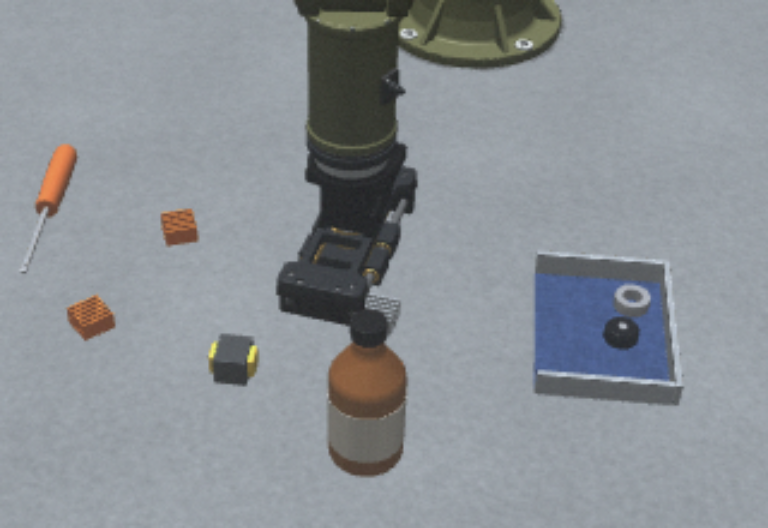

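Run:
```python
from h import *
P=[]
for n in('top','scene'):
    c=cam(n); v,u=np.mgrid[:480,:640]; d=c['z_map']; 
    p=(np.stack([u,v,np.ones_like(u)],-1)@np.linalg.inv(c['K']).T)*d[...,None]
    P.append(((p-c['t'])@c['R'])[d>0])
P=np.concatenate(P)
s=P[(P[:,2]>.05)&(P[:,2]<.2)&(P[:,0]>.5)&(P[:,0]<.8)&(P[:,1]>-.15)&(P[:,1]<.06)]
h=np.histogram(s[:,0],np.arange(.6,.8,.01)); print(list(zip(h[1].round(2),h[0])))
for a in np.arange(.05,.2,.025):
    q=s[(s[:,2]>a)&(s[:,2]<a+.025)]; b=q[q[:,0]>.695]; g=q[q[:,0]<=.695]
    print(a.round(3),'grip xmax',g[:,0].max().round(3) if len(g) else None,'bottle xmin',b[:,0].min().round(3) if len(b) else None)
```

```text
[(np.float64(0.6), np.int64(336)), (np.float64(0.61), np.int64(135)), (np.float64(0.62), np.int64(33)), (np.float64(0.63), np.int64(39)), (np.float64(0.64), np.int64(95)), (np.float64(0.65), np.int64(200)), (np.float64(0.66), np.int64(358)), (np.float64(0.67), np.int64(102)), (np.float64(0.68), np.int64(0)), (np.float64(0.69), np.int64(0)), (np.float64(0.7), np.int64(89)), (np.float64(0.71), np.int64(339)), (np.float64(0.72), np.int64(458)), (np.float64(0.73), np.int64(418)), (np.float64(0.74), np.int64(517)), (np.float64(0.75), np.int64(388)), (np.float64(0.76), np.int64(345)), (np.float64(0.77), np.int64(1)), (np.float64(0.78), np.int64(0)), (np.float64(0.79), np.int64(0))]
0.05 grip xmax None bottle xmin 0.701
0.075 grip xmax 0.67 bottle xmin 0.702
0.1 grip xmax 0.676 bottle xmin 0.706
0.125 grip xmax 0.598 bottle xmin 0.719
0.15 grip xmax 0.609 bottle xmin 0.718
0.175 grip xmax 0.616 bottle xmin None
0.2 grip xmax None bottle xmin None
```

The gap to the bottle is 25 mm now and about 18 mm at the closest point, so it is safe.

```bash
python3 -m creep '{"translation":[[0.1,0,0],[0.16,0,0],[0.2,0,0],[0.2,0,0],[0.2,0,0]],"turn":[[0,0,0],[0,0,0],[0,0,0],[0,0,0],[0,0,0]],"grip":[0,0,0,0,0]}'
python3 -m creep '{"translation":[[0.22,0,0],[0.22,0,0],[0.22,0,0],[0.22,0,0],[0.22,0,0]],"turn":[[0,0,0],[0,0,0],[0,0,0],[0,0,0],[0,0,0]],"grip":[0,0,0,0,0]}'
python3 -m creep '{"translation":[[0.22,0,0],[0.2,0,0],[0.16,0,0],[0.1,0,0],[0.05,0,0]],"turn":[[0,0,0],[0,0,0],[0,0,0],[0,0,0],[0,0,0]],"grip":[0,0,0,0,0]}'
python3 -m creep '{"translation":[[-0.1,0,0],[-0.1,0,-0.4],[-0.2,0,-0.5],[-0.2,0,-0.5],[-0.2,0,-0.4]],"turn":[[0,0,0],[0,0,0],[0,0,0],[0,0,0],[0,0,0]],"grip":[0,0,0,0,0]}'
python3 -m creep '{"translation":[[0,0,-0.4],[0,0,-0.4],[0,0,0]],"turn":[[0,0,0],[0,0,0],[0,0,0]],"grip":[0,0,0]}'
python3 - <<'E'
from h import *
c=cam('wrist'); save(c,'w5.png')
E
```

```text
time_s: 17.6
tool_pos: [0.5839, 0.0132, 0.0065]
tool_rot: [-180.0, -0.0, 83.0]
force: [-0.1, 0.0, -0.9]
grip_width: 0.0005
grasp_force: 0.1
time_s: 18.23
tool_pos: [0.5948, 0.1001, 0.0065]
tool_rot: [180.0, 0.0, 82.9]
force: [1.2, -0.3, 0.1]
grip_width: 0.0002
grasp_force: 0.1
time_s: 18.85
tool_pos: [0.6018, 0.1571, 0.0065]
tool_rot: [-180.0, 0.0, 82.9]
force: [-0.8, -1.0, -0.3]
grip_width: 0.0004
grasp_force: 0.4
time_s: 19.48
tool_pos: [0.5942, 0.0914, 0.1523]
tool_rot: [179.9, 0.0, 82.8]
force: [1.0, -0.3, -0.5]
grip_width: 0.0002
grasp_force: 0.0
time_s: 19.85
tool_pos: [0.5955, 0.0925, 0.2175]
tool_rot: [179.7, -0.0, 82.8]
force: [0.8, -0.3, -0.2]
grip_width: 0.0004
grasp_force: 0.0
```

View pics/w5.png

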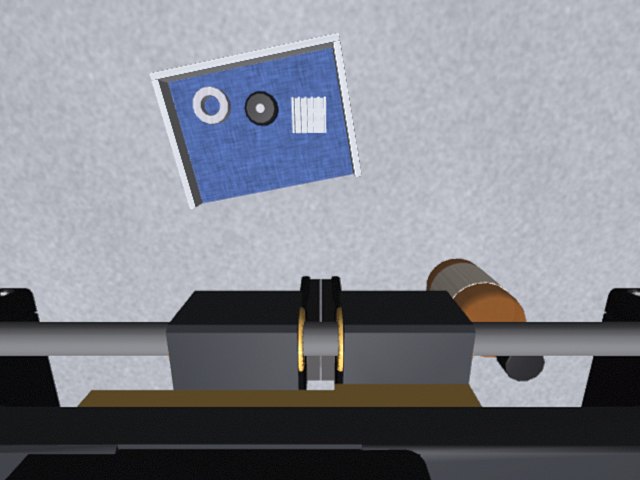

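All three parts lie inside the frame: bearing (210,105), foot (261,108), sink (309,115). The bottle is still upright and the arm is clear of everything.

```bash
python3 -c "
from cell import env
print(env.sign_off())"
```

```text
the job is handed in; nothing more can be done
None
```

I pushed the foot, bearing ring and heat sink flat into the frame, saw all three inside it in the last wrist picture, and handed the job in at about 20 s; no verdict came back, and I didn't re-measure the bystanders at the end.

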